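# Find the heavy side of a chuck rotor on its balancing jig

## Task

Turn the lock ring on the foot of the balancing jig clockwise until its red pointer is on the green mark, leaving the rotor alone until that is done. Then take the rotor's crank handle and turn it round slowly to feel, by the effort it takes, which side of the rotor is heavy, and bring that heavy side straight down below the axle. Finish while still gripping the handle and holding the rotor still there, with the ring still on its mark and without having shifted the bottle, the wafer box or the screwdriver.

Things in the scene. Friction and masses are not known exactly. Their poses are not given: they have to be found in the camera images.
- jig: Balancing jig fixed to the bench: dark plate 130 x 255 x 14 mm (jig y = -215 to +40 mm), white bearing post at y = -72 to -38 mm, 66 mm wide, 168 mm high. Origin on the bench right under the rotor's centre; y axis level along the axle towards the crank handle; x axis level across it. The lock ring is centred at x = 0, y = -160 mm. Place and yaw vary.
- lock_ring (a joint): Angle of the lock ring about its vertical axis, rad; grows clockwise seen from above. 0 = red pointer along the jig's -y axis (white mark, open); 1.57 = red pointer along the jig's -x axis, on the green mark (locked). It can be overturned, to 1.95. Drags with about 0.06 N m and stays where it is left.
- wing (a point): Middle of the upright black wing on the lock ring, on the ring's axis, 64 mm above the bench. The wing is a bar 60 mm long, 14 mm thick, from 40 to 76 mm above the bench, on a steel ring of 66 mm diameter (its top at 40 mm). The point's x axis runs along the wing to the end with the red pointer; z is up.
- axle (a point): Rotor's centre, on the level axle, 135 mm above the bench; axes as the jig's. The rotor is an aluminium disc, 120 mm in diameter, 36 mm thick (jig y = -18 to +18 mm), ringed with blue dots. It is balanced but for a plug of 0.45 to 0.6 kg sealed inside, 38 mm from the axle, on a side that cannot be seen, not tied to the handle or dots, and different each time.
- rotor (a joint): Turn of the rotor, rad, right-handed about the jig's y axis. 0 = crank handle straight above the axle, +1.57 = handle on the jig's +x side; about two turns are free either way. The bearing drags with 0.26 N m, a bit more than the plug's pull (0.16 to 0.22 N m at most): the rotor stays where it is left. The handle pushes harder while the plug rises than while it sinks (about 10 against 1 N).
- handle: Black crank handle: sleeve 18 mm in diameter, 60 mm long, spinning freely on a pin parallel to the axle and 48 mm from it. Origin at the sleeve's middle, 75 mm along the jig's +y from the rotor's centre (57 mm clear of the disc's face); y axis along the sleeve, x and z spin with it and mean nothing. At the bottom of its circle it is 87 mm above the bench.
- bottle: Bystander: white plastic bottle with a blue cap, 60 mm in diameter, 150 mm high, standing; origin at the centre of its foot.
- wafer_box: Bystander: flat round orange wafer box, 118 mm in diameter, 26 mm high; origin at the centre of its underside.
- driver: Bystander: screwdriver with a green handle, 170 mm long, lying on the bench along its x axis; origin under its middle.

How it is judged:
On the way:
1. the lock ring's red pointer is on the green mark (value of joint lock_ring between 1.42 and 1.72 rad), for 0.2 s.
At the end, for the whole second after the job is handed in: The hidden heavy plug is within 0.3 rad (17 degrees) of straight down below the axle, the rotor is still (under 0.08 rad/s), the fingers still grip the handle (more than 4 N of contact) and the lock ring reads 1.57 within 0.15 rad (all of step 1 and x of ballast_c0 in the frame of jig between -0.0112 and 0.0112 m and height (world z) of ballast_c0 below 0.12 m and contact force between the fingers and handle above 4 N and velocity of joint rotor between -0.08 and 0.08 rad/s); the arm keeps its last pose, push and grip.
It fails at once if the rotor is turned (handle moved more than 25 mm) while the lock ring is not on its mark (not (value of joint lock_ring between 1.42 and 1.72 rad) and distance of handle from where it was at the start of the episode above 0.025 m).
It fails at once if the bottle is shifted by more than 30 mm (distance of bottle from where it was at the start of the episode above 0.03 m).
It fails at once if the wafer box is shifted by more than 30 mm (distance of wafer_box from where it was at the start of the episode above 0.03 m).
It fails at once if the screwdriver is shifted by more than 30 mm (distance of driver from where it was at the start of the episode above 0.03 m).
It also fails if it takes over 72 s, if anything falls off the work surface, if the arm or the gripper's body presses on something with over 40 N, if the wrist force passes 120 N, or if a joint passes its speed limit or range.

## Robot

A 7-joint arm with a two-finger parallel gripper is mounted at the origin on the work surface. World frame = base frame: x ahead of the robot, y to its left, z up, the work surface at z = 0. Lengths are in m, angles in rad, forces in N, time in s.
With the tool pointing down it reaches from about 0.4 to 0.85 m from the base axis. Payload 10.4 kg.
Tool frame: the origin (TCP) lies midway between the tips of the shut fingers; the grasp point (between the pads) lies tcp_to_grasp behind it (tcp_to_grasp is the distance from the TCP to the grasp point, in m); z points along the fingers, y is the direction in which the jaws open and shut (so a half turn about z gives the same grasp; the last joint's range is limited). The gripper opens to 85 mm and grips with 20 to 120 N. Pads are 22 mm wide; open, the fingers measure 114 mm over their backs; the gripper's body (76 mm by 85 mm) begins 54 mm behind the grasp point. The pads swing forward as they close: fully open they stand 13 mm farther back than shut.
Start: joints at [-1.173, 0.332, -0.065, 1.46, 0.022, 1.35, -0.088], TCP at [0.255, 0.571, 0.231] pointing down, gripper open.
Joint ranges: [-2.6, 2.6], [-0.5, 2.12], [-1.47, 1.34], [0.16, 2.42], [-1.27, 4.41], [0.06, 2.06], [-2.6, 2.6]. Speed limits (rad/s): [2.22, 2.22, 2.79, 2.79, 3.14, 3.14, 3.14].

## Interface

Orientations are given as a unit quaternion [x, y, z, w].
In Python, from cell import * gives the robot as it stands.
- The arm moves only by the tool apply_moves, never from a script. Its argument "series" is a list of rows, each a list of 5 numbers: the shift along the tool's x, y, z in cm, then the turn about the tool's z in degrees, then the opening, from -1 (shut) to 1 (fully open). In form: [[x, y, z, turn, gripper], ...]. A call has 1 to 20 rows; each row shifts and turns the pose as measured when the row begins, along the tool's axes as they then stand; what a row does not reach is not made up. A row lasts 1/8 s, in which the tool goes at most 62.5 mm and 10.7 degrees, less where a joint would pass 70% of its speed; a pose out of reach is approached as far as the arm can. A call is refused whole if a number of a shift passes 6.25 or a number of a turn 10.7, either way. A call with a gripper value outside its range is refused whole. The fingers move at their own pace and stop on an object; "squeeze" is the grip in N (left out, the last holds). Time passes only in rows, so rows that do not move let the fingers close. It gives the time, the measured TCP pose, the force and the opening at its end, in the units of the state.
- get_state(): the state, without advancing time (a new reading comes with each control period).
- snapshot(name): name is "scene" or "top" or "wrist"; returns the picture (384x512x3 uint8, red, green, blue); there is no depth.
- camera_params(name): a dict with "vertical_fov" (degrees; the focal length in pixels is half the picture's height over the tangent of half this angle, whatever the lens; pixels are square), "cx", "cy" (the principal point, pixels), "dist" ([k1, k2, p1, p2, k3] as OpenCV has them; the pictures are not rectified), "rvec" (rotation vector, rad) and "tvec" (3), from world to camera coordinates, as OpenCV has them. Camera axes: x right, y down, z forward; pixel columns grow to the right and rows downward; lengths in m; the calibration is good to about 2 mm. A picture is of the moment at which its call begins: read the wrist's pose just before it. camera_params takes no time and is no camera call; for the wrist camera it gives the pose at the moment of the call.
- job_done(): hands the job in, once; it reports no verdict.
Trained networks look in the newest picture that a camera, given by its name, has taken for a name from the list of things; names that differ only in an ending like _2 or _b are one class to them, and where a whole thing is asked for, a point or a joint stands for the part that bears it (a point fixed in the world has none). Each returns a list of dicts, best first, with "p" (0 to 1); they miss things now and then, are a little off and sometimes report something else, mostly with a low value. They report only what shows in the picture. A call takes as long as a camera call.
- spot_in(camera, name): "at" ([column, row] in pixels, amid what is visible of it).
The state is a dict: "time": time; "joints": joint angles; "qvel": joint speeds; "tau": joint torques, N m; "position": TCP position; "ee_rot": TCP orientation; "wrist_force": force on the tool from outside, world axes, zero at the start; "wrist_torque": the same for the moment, N m; "gripper_width": finger opening in m.
Only numpy, scipy, OpenCV 4.12 (cv2) and the standard library are available. Lean on these libraries where they do the work, as an engineer would, in place of code of your own. Each camera call takes 0.05 s, during which the arm holds its last target.

## Working session

There is one attempt and no reset: what is moved stays moved. The work goes in short steps, Python scripts to look and compute and a tool call to move; the robot and the scene stay as the last step left them, time stands still between calls to the robot, and variables do not carry over. Pictures are saved under pics/ and viewed, and the job is handed in when it is done.

Besides the shell and the picture viewer there is one more tool, called after "Emit:" as name([rows], argument=value, ...), one row to a line, values as JSON. apply_moves: Moves the arm, as the interface text tells. Its arguments: {"type":"object","properties":{"series":{"type":"array"},"squeeze":{"type":"number"}},"required":["series"]}

```bash
mkdir -p pics; ls; python3 - <<'E'
from cell import *
import cv2
s=get_state();print(s)
for n in ("scene","top","wrist"):
    im=snapshot(n);cv2.imwrite(f"pics/{n}0.png",im[:,:,::-1]);print(n,camera_params(n))
    for k in ("lock_ring","wing","rotor","handle","bottle","wafer_box","driver","jig"):
        print(k,[(d["at"],round(d["p"],2)) for d in spot_in(n,k)][:3])
E
```

```text
pics
{'time': 0.0, 'joints': array([-1.17258989,  0.33290265, -0.06469948,  1.46099688,  0.02157347,
        1.34991535, -0.08849051]), 'qvel': array([-0.00054216, -0.00038357, -0.00171707,  0.00128553,  0.00044322,
        0.00147489, -0.0002258 ]), 'tau': array([-1.84796763e-04, -6.25441074e+01,  4.89862938e-02, -3.91592717e+01,
        1.60658208e-02,  1.01933940e-02,  3.32872980e-05]), 'position': array([0.25514287, 0.570103  , 0.23047019]), 'ee_rot': array([ 2.08841796e-01,  9.77949140e-01, -7.51700607e-04, -1.36315327e-04]), 'wrist_force': array([-0.49028409,  0.37383947, -0.67650153]), 'wrist_torque': array([-0.02100577, -0.02181287,  0.00454898]), 'gripper_width': 0.08514730973873258}
scene {'vertical_fov': 50.57203649154481, 'cx': 262.3149074784836, 'cy': 194.05511013622882, 'dist': array([-0.03474035,  0.        ,  0.        ,  0.        ,  0.        ]), 'rvec': array([ 1.00305837,  2.46412928, -1.06122558]), 'tvec': array([ 0.44629571, -0.16802331,  1.37978213])}
lock_ring [([233.2, 190.6], 0.55)]
wing [([233.5, 189.4], 0.59)]
rotor [([272.3, 192.6], 0.85)]
handle [([289.4
[... 414 characters left out ...]
 'tvec': array([-0.04711936,  0.59624626,  1.26547089])}
lock_ring [([301.4, 207.6], 0.51)]
wing [([303.7, 211.5], 0.64)]
rotor [([254.6, 200.8], 0.84)]
handle []
bottle [([142.6, 179.7], 0.81)]
wafer_box [([385.5, 250.4], 0.61)]
driver [([338.1, 149.9], 0.61), ([303.9, 210.5], 0.26)]
jig [([280.6, 209.0], 0.82), ([382.8, 253.4], 0.25)]
wrist {'vertical_fov': 69.20671436016731, 'cx': 252.86785061256052, 'cy': 191.8480884889269, 'dist': array([0.00814046, 0.        , 0.        , 0.        , 0.        ]), 'rvec': array([-2.42000745, -1.56721677, -0.23417804]), 'tvec': array([-0.62603632, -0.03736037,  0.3798669 ])}
lock_ring []
wing []
rotor []
handle []
bottle []
wafer_box []
driver []
jig []
```

View pics/scene0.png

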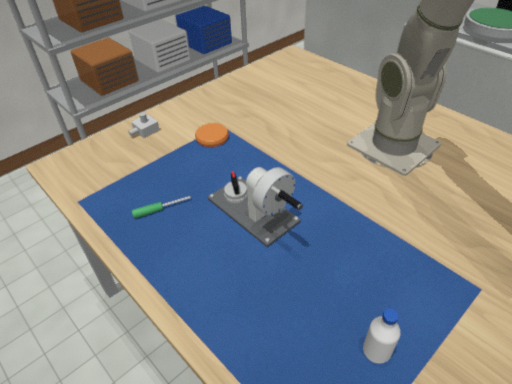

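View pics/top0.png

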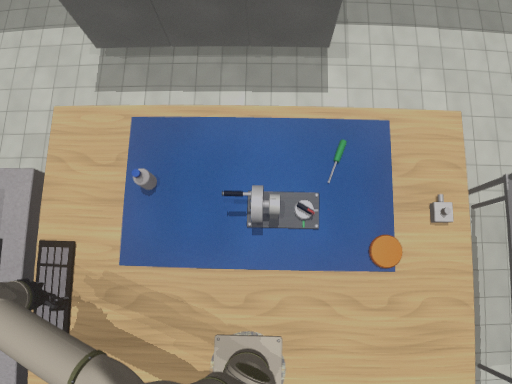

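```bash
python3 - <<'E'
import cv2
a=cv2.imread('pics/top0.png');cv2.imwrite('pics/topz.png',cv2.resize(a[140:290,220:420],None,fx=4,fy=4,interpolation=2))
a=cv2.imread('pics/scene0.png');cv2.imwrite('pics/scenez.png',cv2.resize(a[120:260,200:340],None,fx=4,fy=4,interpolation=2))
E
```

```text
(no output)
```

View pics/topz.png

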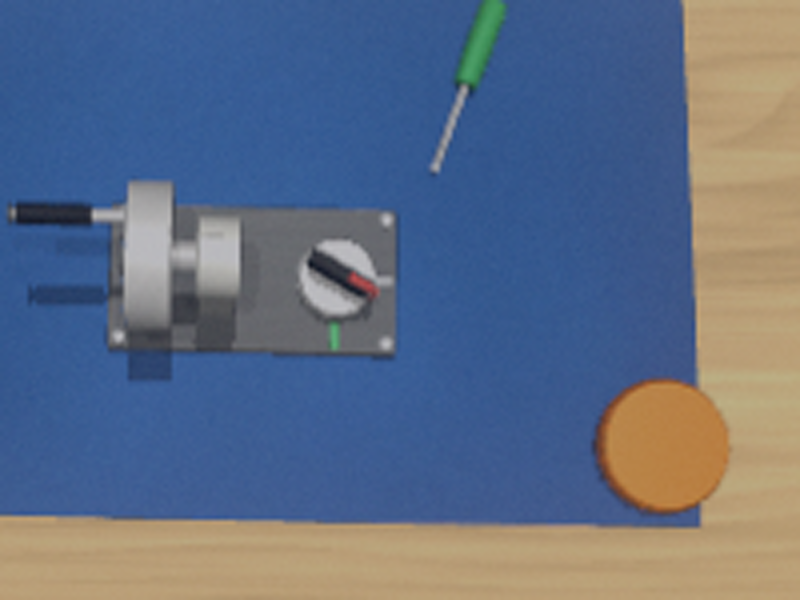

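View pics/scenez.png

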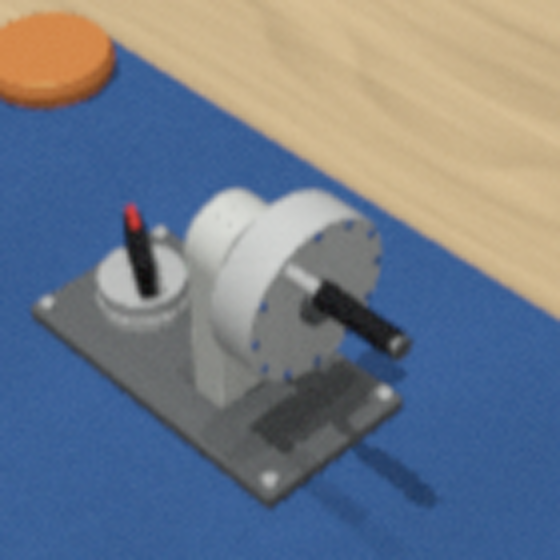

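```bash
cat > h.py <<'E'
import numpy as np, cv2
from scipy.optimize import least_squares
def K(p):
    f=192/np.tan(np.radians(p["vertical_fov"])/2)
    return np.array([[f,0,p["cx"]],[0,f,p["cy"]],[0,0,1.]])
def proj(p,X):
    return cv2.projectPoints(np.asarray(X,float).reshape(-1,3),p["rvec"],p["tvec"],K(p),p["dist"])[0].reshape(-1,2)
def ray(p,uv):
    n=cv2.undistortPoints(np.array(uv,float).reshape(1,1,2),K(p),p["dist"]).ravel()
    R=cv2.Rodrigues(p["rvec"])[0]; return -R.T@p["tvec"], R.T@np.array([n[0],n[1],1.])
def onz(p,uv,z):
    c,d=ray(p,uv); return c+d*(z-c[2])/d[2]
def J(q):
    x,y,a=q[:3]
    def f(P):
        P=np.asarray(P,float).reshape(-1,3);c,s=np.cos(a),np.sin(a)
        return np.c_[x+c*P[:,0]-s*P[:,1],y+s*P[:,0]+c*P[:,1],P[:,2]]
    return f
E
python3 - <<'E'
from cell import *
from h import *
T=camera_params("top");S=camera_params("scene")
tz=lambda u,v:(220+u/4-.375,140+v/4-.375); sz=lambda u,v:(200+u/4-.375,120+v/4-.375)
t=np.array([tz(387,220),tz(119,337),tz(386,343)])
s=np.array([sz(48,302),sz(160,233),sz(270,480),sz(385,392)])
sc=np.array([sz(272,507),sz(402,404),sz(33,311)]); tc=np.array([tz(397,210),tz(109,352),tz(394,354)])
ty=np.array([tz(10,213),tz(92,213)]); sy=np.array([sz(402,345),sz(318,290)])
def res(q):
    j=J(q);i=q[3];x=.065-i;y0=-.215+i;y1=.04-i;z=.015
    h=lambda yy:j([[.048*np.sin(q[4]),yy,.135+.048*np.cos(q[4])]])
    r=[proj(T,j([[x,y0,z],[-x,y1,z],[-x,y0,z]]))-t, proj(S,j([[x,y0,z],[-x,y0,z],[x,y1,z],[-x,y1,z]]))-s,
     proj(T,j([[.065,-.215,.014],[-.065,.04,.014],[-.065,-.215,.014]]))-tc,
     proj(S,j([[.065,.04,.014],[-.065,.04,.014],[.065,-.215,.014]]))-sc,
     proj(T,np.r_[h(.105),h(.045)])-ty, proj(S,np.r_[h(.105),h(.045)])-sy]
    return np.concatenate(r).ravel()
q=least_squares(res,[.6,0,0,.012,0.3],loss='soft_l1')
print(q.x,np.round(q.fun,1))
np.save('q.npy',q.x)
j=J(q.x);print("wing",j([[0,-.16,.064]]))
# red pointer tip and black end in top (z~.076)
w=j([[0,-.16,.07]])[0]
for a in [tz(366,287),tz(318,260)]:
    P=onz(T,a,.076)-w;print(P, )
for n,uv,z in [("bottle",(146,182),.03),("box",(386,252),.02),("drvh",tz(493,5),.012),("drvtip",tz(434,171),.003)]: print(n,onz(T,uv,z))
print("scene bottle",onz(S,(379,355),0))
E
```

```text
[ 0.55080269 -0.02382225 -0.00457213  0.00997918  0.53773935] [-0.4 -0.1 -0.4  0.  -0.2 -0.   0.1  0.6  0.2  0.4  0.2  0.3  0.   0.7
 -0.1 -0.3 -0.8 -1.   0.6  0.2 -0.4 -2.   0.9 -2.  -0.9 -1.4  1.2  0.1
 -0.2  0.5 -1.3 -0.2  1.1  0.7]
wing [[ 0.55007115 -0.18382058  0.064     ]]
[-0.0140842  -0.02110899  0.006     ]
[0.00820139 0.01941801 0.006     ]
bottle [0.63729143 0.38071318 0.03      ]
box [ 0.40486475 -0.47303069  0.02      ]
drvh [ 0.80689525 -0.32974056  0.012     ]
drvtip [ 0.65218384 -0.27469889  0.003     ]
scene bottle [0.65005177 0.3899585  0.        ]
```

Emit:
apply_moves([
  [0,0,-0.6,10.5,1],
  [0,0,-0.6,10.5,1],
  [0,0,-0.6,10.5,1],
  [0,0,-0.6,10.5,1],
  [0,0,-0.6,10.5,1],
  [0,0,-0.6,10.5,1],
  [0,0,-0.6,10.5,1],
  [0,0,-0.6,10.5,1],
  [0,0,-0.6,10.5,1],
], squeeze=60)

```text
time: 2.48
position: [0.2552, 0.5702, 0.2865]
ee_rot: [0.87, 0.494, -0.0, 0.0]
wrist_force: [-0.2, -0.5, -0.4]
gripper_width: 0.0855
```

```bash
cat >> h.py <<'E'
from scipy.spatial.transform import Rotation as Ro
def to(target,s,yaw=None):
    R=Ro.from_quat(s["ee_rot"]).as_matrix()
    d=R.T@(np.array(target)-s["position"])*100
    print("pos",np.round(s["position"],4),"R",np.round(R,3).tolist(),"tool delta cm",np.round(d,2),"jawdeg",round(np.degrees(np.arctan2(R[1,1],R[0,1])),1),"F",np.round(s["wrist_force"],1),"T",np.round(s["wrist_torque"],2),"w",round(s["gripper_width"],4),"t",s["time"],"j",np.round(s["joints"],2))
    return d
E
python3 - <<'E'
from cell import *
from h import *
to([.55,-.184,.27],get_state())
E
ls; python3 -c "import cell;print([x for x in dir(cell) if x[0]!='_'])"
```

```text
pos [0.2552 0.5702 0.2865] R [[0.513, 0.859, -0.001], [0.859, -0.513, -0.001], [-0.001, -0.0, -1.0]] tool delta cm [-49.63  63.99   1.69] jawdeg -30.8 F [-0.2 -0.5 -0.4] T [ 0.05 -0.02  0.01] w 0.0855 t 2.475 j [-1.35  0.31  0.16  1.38 -0.05  1.45 -1.73]
h.py
pics
q.npy
['Unreachable', 'camera_params', 'get_state', 'job_done', 'snapshot', 'spot_in', 'tcp_to_grasp']
```

Emit:
apply_moves([
  [-3.5,4.5,0.1,0,1],
  [-3.5,4.5,0.1,0,1],
  [-3.5,4.5,0.1,0,1],
  [-3.5,4.5,0.1,0,1],
  [-3.5,4.5,0.1,0,1],
  [-3.5,4.5,0.1,0,1],
  [-3.5,4.5,0.1,0,1],
  [-3.5,4.5,0.1,0,1],
  [-3.5,4.5,0.1,0,1],
  [-3.5,4.5,0.1,0,1],
  [-3.5,4.5,0.1,0,1],
  [-3.5,4.5,0.1,0,1],
  [-3.5,4.5,0.1,0,1],
  [-3.5,4.5,0,0,1],
])

```text
time: 4.22
position: [0.5513, -0.1926, 0.2742]
ee_rot: [0.868, 0.497, 0.006, -0.001]
wrist_force: [0.7, 0.7, 1.3]
gripper_width: 0.0853
```

```bash
python3 - <<'E'
from cell import *
from h import *
print(tcp_to_grasp)
to([.55,-.184,.27],get_state())
p=camera_params("wrist");im=snapshot("wrist");cv2.imwrite("pics/w1.png",im[:,:,::-1])
q=np.load('q.npy');print(proj(p,J(q)([[0,-.16,.076]])),spot_in("wrist","wing"))
E
```

```text
0.0187
pos [ 0.5513 -0.1926  0.2742] R [[0.506, 0.862, 0.008], [0.862, -0.506, 0.008], [0.011, 0.003, -1.0]] tool delta cm [ 0.67 -0.55  0.42] jawdeg -30.4 F [0.7 0.7 1.3] T [ 0.09 -0.    0.04] w 0.0853 t 4.225 j [-0.5   0.3   0.96  1.55 -0.26  1.41 -0.06]
[[248.48512838 166.10558442]] [{'at': [248.6, 159.5], 'p': 0.69}, {'at': [262.7, 315.9], 'p': 0.5}]
```

View pics/w1.png

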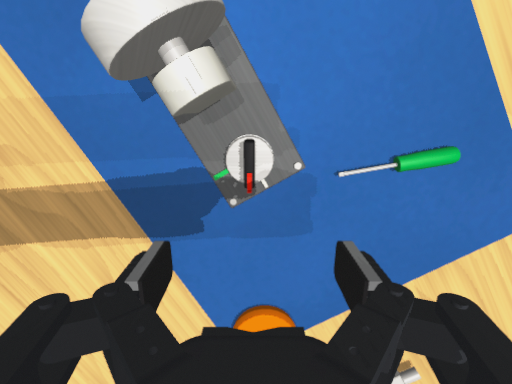

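Emit:
apply_moves([
  [0.7,-0.5,0,1,1],
  [0,0,4,0,1],
  [0,0,4,0,1],
  [0,0,4,0,1],
  [0,0,4,0,1],
  [0,0,0,0,1],
  [0,0,0,0,1],
])

```text
time: 5.2
position: [0.5529, -0.1754, 0.1126]
ee_rot: [0.872, 0.489, 0.008, -0.002]
wrist_force: [-0.1, -0.0, 0.7]
gripper_width: 0.0851
```

```bash
python3 - <<'E'
from cell import *
from h import *
to([.55,-.184,.05],get_state())
p=camera_params("wrist");im=snapshot("wrist");cv2.imwrite("pics/w2.png",im[:,:,::-1])
q=np.load('q.npy');print(proj(p,J(q)([[0,-.16,.076],[0,-.16,.04]])))
E
```

```text
pos [ 0.5529 -0.1754  0.1126] R [[0.522, 0.853, 0.012], [0.853, -0.522, 0.01], [0.015, 0.005, -1.0]] tool delta cm [-0.98  0.17  6.25] jawdeg -31.5 F [-0.1 -0.   0.7] T [-0.05  0.01 -0.01] w 0.0851 t 5.2 j [-0.46  0.43  0.87  1.77 -0.38  1.11 -0.01]
[[256.01816101 232.63171626]
 [255.38640834 214.39262408]]
```

View pics/w2.png

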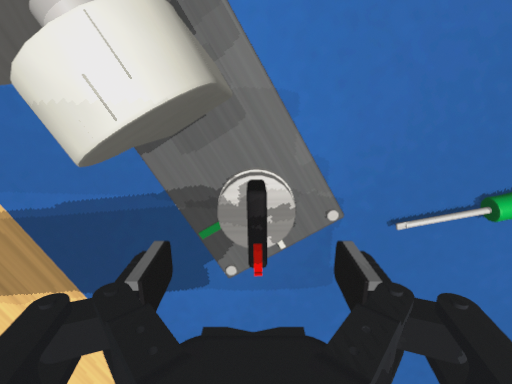

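Emit:
apply_moves([
  [-0.5,0.1,2.5,0,1],
  [-0.5,0.1,2.5,0,1],
  [0,0,1.2,0,1],
  [0,0,0,0,1],
  [0,0,0,0,-1],
  [0,0,0,0,-1],
  [0,0,0,0,-1],
  [0,0,0,0,-1],
  [0,0,0,0,-1],
  [0,0,0,0,-1],
])

```text
time: 6.5
position: [0.5534, -0.181, 0.0586]
ee_rot: [0.871, 0.49, 0.012, -0.003]
wrist_force: [2.1, -0.7, -3.6]
gripper_width: 0.0126
```

```bash
python3 - <<'E'
from cell import *
from h import *
to([.55,-.184,.05],get_state())
p=camera_params("wrist");im=snapshot("wrist");cv2.imwrite("pics/w3.png",im[:,:,::-1])
E
```

```text
pos [ 0.5534 -0.181   0.0586] R [[0.519, 0.855, 0.019], [0.854, -0.519, 0.017], [0.024, 0.007, -1.0]] tool delta cm [-0.45 -0.14  0.85] jawdeg -31.3 F [ 2.1 -0.7 -3.6] T [-0.25 -0.43 -0.04] w 0.0126 t 6.5 j [-0.4   0.5   0.82  1.81 -0.46  1.01  0.06]
```

View pics/w3.png

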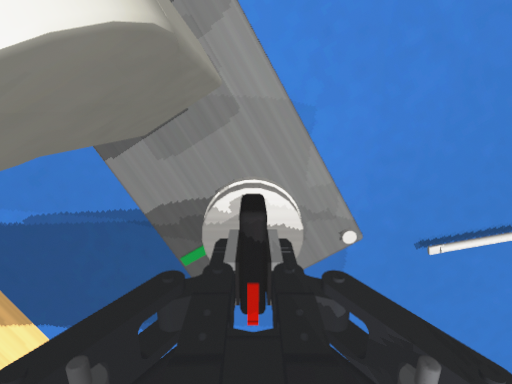

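Emit:
apply_moves([
  [0,0.1,0,7,-1],
  [0,0.1,0,7,-1],
  [0,0.1,0,7,-1],
  [0,0.1,0,7,-1],
  [0,0,0,7,-1],
  [0,0,0,0,-1],
])

```text
time: 7.3
position: [0.5551, -0.183, 0.0586]
ee_rot: [0.98, 0.197, 0.009, -0.007]
wrist_force: [-2.0, 0.7, 1.5]
gripper_width: 0.0125
```

```bash
python3 - <<'E'
from cell import *
from h import *
to([.55,-.184,.05],get_state())
E
```

```text
pos [ 0.5551 -0.183   0.0586] R [[0.922, 0.387, 0.015], [0.387, -0.922, 0.018], [0.021, -0.011, -1.0]] tool delta cm [-0.52 -0.1   0.85] jawdeg -67.2 F [-2.   0.7  1.5] T [-0.32  0.01 -0.15] w 0.0125 t 7.3 j [-0.49  0.57  0.96  1.8  -0.56  1.05 -0.49]
```

Emit:
apply_moves([
  [0,0.1,0,7,-1],
  [0,0.1,0,7,-1],
  [0,0.1,0,7,-1],
  [0,0,0,2,-1],
  [0,0,0,0,-1],
])

```text
time: 7.92
position: [0.5552, -0.1846, 0.0585]
ee_rot: [1.0, 0.001, 0.006, -0.01]
wrist_force: [-1.5, 1.5, 2.3]
gripper_width: 0.0125
```

```bash
python3 - <<'E'
from cell import *
from h import *
to([.55,-.184,.05],get_state())
for n in ("wrist","top"):
  p=camera_params(n);im=snapshot(n)[:,:,::-1]
  if n=="top": im=cv2.resize(im[160:260,240:340],None,fx=5,fy=5,interpolation=2)
  cv2.imwrite("pics/4%s.png"%n,im)
E
```

```text
pos [ 0.5552 -0.1846  0.0585] R [[1.0, 0.002, 0.013], [0.002, -1.0, 0.02], [0.013, -0.02, -1.0]] tool delta cm [-0.53 -0.04  0.84] jawdeg -89.9 F [-1.5  1.5  2.3] T [-0.4   0.17 -0.11] w 0.0125 t 7.925 j [-0.53  0.63  1.04  1.8  -0.64  1.08 -0.83]
```

View pics/4wrist.png

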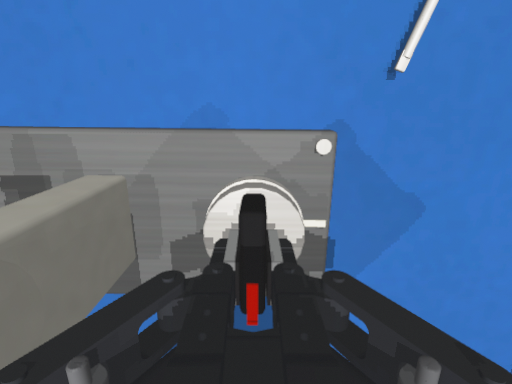

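View pics/4top.png

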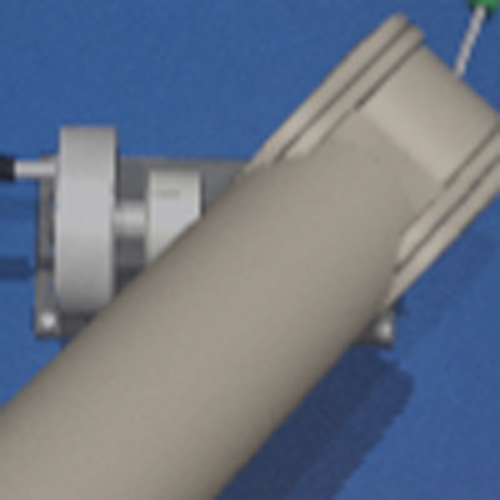

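Emit:
apply_moves([
  [0,0,0,0,1],
  [0,0,0,0,1],
  [0,0,0,0,1],
  [0,0,0,0,1],
  [0,0,0,0,1],
  [0,0,-2,0,1],
  [0,0,-5,0,1],
  [0,0,-5,0,1],
  [0,0,-5,0,1],
  [0,0,-5,0,1],
  [0,0,0,-10,1],
  [0,0,0,-10,1],
  [0,0,0,-10,1],
  [0,0,0,-10,1],
  [0,0,0,-10,1],
  [0,0,0,-10,1],
  [0,0,0,-10,1],
  [0,0,0,-10,1],
  [0,0,0,-10,1],
  [0,0,0,0,1],
])

```text
time: 10.52
position: [0.5478, -0.1978, 0.3056]
ee_rot: [0.693, 0.721, 0.015, 0.004]
wrist_force: [-0.3, -0.4, 0.1]
gripper_width: 0.0857
```

```bash
python3 - <<'E'
from cell import *
from h import *
to([.575,.055,.27],get_state())
for n in ("wrist","top"):
  p=camera_params(n);im=snapshot(n)[:,:,::-1]
  if n=="top": im=cv2.resize(im[160:260,240:340],None,fx=5,fy=5,interpolation=2)
  cv2.imwrite("pics/5%s.png"%n,im)
E
```

```text
pos [ 0.5478 -0.1978  0.3056] R [[-0.039, 0.999, 0.027], [0.999, 0.039, 0.016], [0.015, 0.027, -1.0]] tool delta cm [25.1   3.61  4.03] jawdeg 2.2 F [-0.3 -0.4  0.1] T [-0.04  0.03 -0.07] w 0.0857 t 10.525 j [-0.47  0.25  0.92  1.52 -0.23  1.45  0.5 ]
```

View pics/5wrist.png

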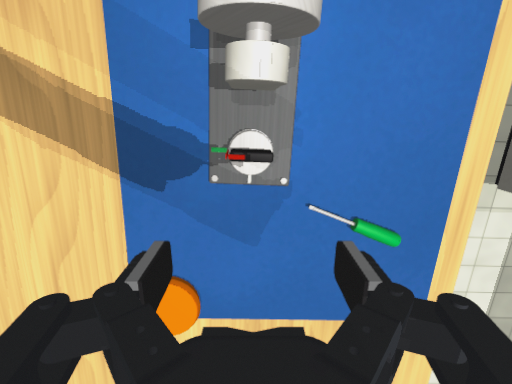

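View pics/5top.png

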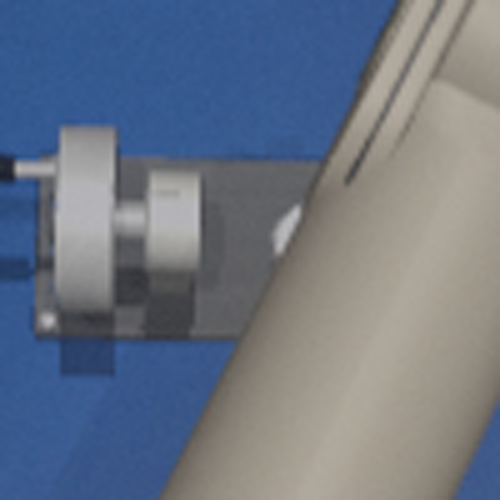

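```bash
python3 - <<'E'
from cell import *
from h import *
p=camera_params("wrist");q=np.load('q.npy');j=J(q)
im=cv2.imread("pics/5wrist.png")
hsv=cv2.cvtColor(im,cv2.COLOR_BGR2HSV).astype(int);sub=np.zeros(im.shape[:2],bool);sub[140:170,215:285]=1
red=sub&((hsv[...,0]<8)|(hsv[...,0]>172))&(hsv[...,1]>150)&(hsv[...,2]>90)
blk=sub&(im.max(2)<45)
grn=sub&(abs(hsv[...,0]-62)<15)&(hsv[...,1]>120)
for n,m,z in(("red",red,.076),("blk",blk,.07),("green",grn,.016)):
    v,u=np.nonzero(m);P=onz(p,(u.mean(),v.mean()),z);print(n,m.sum(),u.mean(),v.mean(),P, (P-j([[0,-.16,0]])[0])[:2])
for L in (0,.1,-.1):print(L,proj(p,[j([[-.04*np.cos(L),-.16-.04*np.sin(L),.076]])[0],j([[.03*np.cos(L),-.16+.03*np.sin(L),.076]])[0]]))
cv2.imwrite("pics/5z.png",cv2.resize(im[120:200,200:300],None,fx=6,fy=6,interpolation=2))
E
```

```text
red 108 234.52777777777777 156.37037037037038 [ 0.52886906 -0.18311597  0.076     ] [-0.02120209  0.00070461]
blk 209 249.82775119617224 153.54545454545453 [ 0.54942066 -0.17954523  0.07      ] [-0.00065049  0.00427535]
green 51 220.23529411764707 149.35294117647058 [ 0.50453949 -0.18242808  0.016     ] [-0.04553166  0.0013925 ]
0 [[220.4948228  156.31736652]
 [272.46031589 158.17372953]]
0.1 [[220.62175707 159.27591187]
 [272.48214762 155.96242765]]
-0.1 [[220.66673375 153.35175168]
 [272.21805096 160.36732006]]
```

View pics/5z.png

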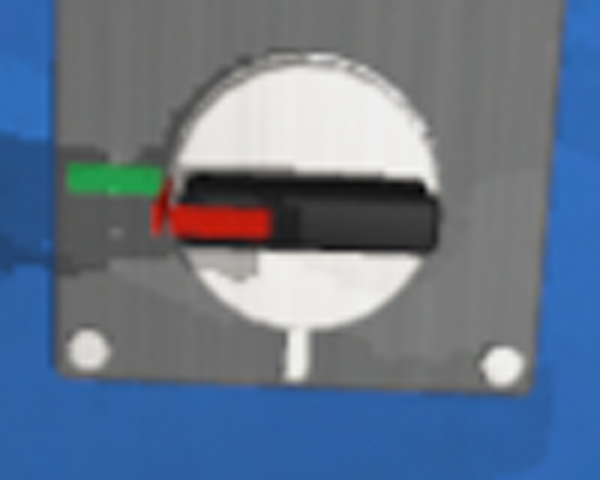

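Emit:
apply_moves([
  [5,0.7,0.4,0,1],
  [5,0.7,0.4,0,1],
  [5,0.7,0.4,0,1],
  [5,0.7,0.4,0,1],
  [5,0.7,0.4,-2,1],
  [0,0,0,0,1],
  [0,0,0,0,1],
])

```text
time: 11.5
position: [0.5767, 0.0587, 0.2908]
ee_rot: [0.692, 0.722, 0.014, 0.005]
wrist_force: [-0.1, -0.4, -0.4]
gripper_width: 0.0849
```

```bash
python3 - <<'E'
from cell import *
from h import *
to([.575,.055,.25],get_state())
q=np.load('q.npy');j=J(q)
p=camera_params("wrist");im=snapshot("wrist")[:,:,::-1].copy()
for n in ("wrist","top"):
  p=camera_params(n);im=snapshot(n)[:,:,::-1].copy()
  a=q[4];print(proj(p,j([[.048*np.sin(a),y,.135+.048*np.cos(a)] for y in(.045,.075,.105)])), spot_in(n,"handle"))
  if n=="top": im=cv2.resize(im[160:260,210:310],None,fx=5,fy=5,interpolation=2)
  cv2.imwrite("pics/6%s.png"%n,im)
E
```

```text
pos [0.5767 0.0587 0.2908] R [[-0.042, 0.999, 0.028], [0.999, 0.042, 0.014], [0.012, 0.028, -1.0]] tool delta cm [-0.41 -0.3   4.07] jawdeg 2.4 F [-0.1 -0.4 -0.4] T [-0.03  0.   -0.03] w 0.0849 t 11.5 j [-0.85  0.22  0.8   1.55 -0.17  1.41  0.  ]
[[246.91127778 226.84935904]
 [248.17282372 198.36528928]
 [249.51399508 168.0647202 ]] [{'at': [249.7, 196.9], 'p': 0.59}]
[[242.39765379 193.41977608]
 [232.85222537 193.21465311]
 [223.3296639  193.01003385]] [{'at': [387.1, 251.5], 'p': 0.39}]
```

View pics/6wrist.png

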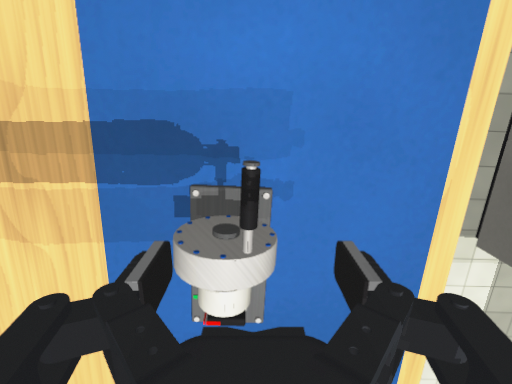

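Emit:
apply_moves([
  [-0.4,-0.3,3,2.7,1],
  [0,0,3.5,0,1],
  [0,0,3.5,0,1],
  [0,0,0,0,1],
  [0,0,0,0,1],
])

```text
time: 12.38
position: [0.5779, 0.0518, 0.1911]
ee_rot: [0.712, 0.702, 0.017, 0.006]
wrist_force: [0.2, -0.1, 0.1]
gripper_width: 0.0856
```

```bash
python3 - <<'E'
from cell import *
from h import *
to([.575,.055,.156],get_state())
E
```

```text
pos [0.5779 0.0518 0.1911] R [[0.013, 0.999, 0.032], [1.0, -0.013, 0.015], [0.016, 0.031, -0.999]] tool delta cm [ 0.26 -0.41  3.5 ] jawdeg -0.8 F [ 0.2 -0.1  0.1] T [-0.04  0.03 -0.01] w 0.0856 t 12.375 j [-0.82  0.29  0.78  1.7  -0.23  1.21  0.01]
```

Emit:
apply_moves([
  [0.3,-0.4,1.8,0,1],
  [0,0,1.8,0,1],
  [0,0,0,0,1],
  [0,0,0,0,-1],
  [0,0,0,0,-1],
  [0,0,0,0,-1],
  [0,0,0,0,-1],
  [0,0,0,0,-1],
  [0,0,0,0,-1],
], squeeze=50)

```text
time: 13.5
position: [0.5772, 0.0558, 0.156]
ee_rot: [0.712, 0.702, 0.019, 0.007]
wrist_force: [0.1, 0.0, -2.1]
gripper_width: 0.0166
```

```bash
python3 - <<'E'
from cell import *
from h import *
to([.575,.055,.156],get_state())
im=snapshot("wrist")[:,:,::-1].copy()
cv2.imwrite("pics/7wrist.png",im)
E
```

```text
pos [0.5772 0.0558 0.156 ] R [[0.013, 0.999, 0.037], [1.0, -0.013, 0.017], [0.017, 0.037, -0.999]] tool delta cm [-0.08 -0.22 -0.01] jawdeg -0.8 F [ 0.1  0.  -2.1] T [ 0.01 -0.18  0.1 ] w 0.0166 t 13.5 j [-0.81  0.32  0.77  1.75 -0.26  1.13  0.02]
```

View pics/7wrist.png

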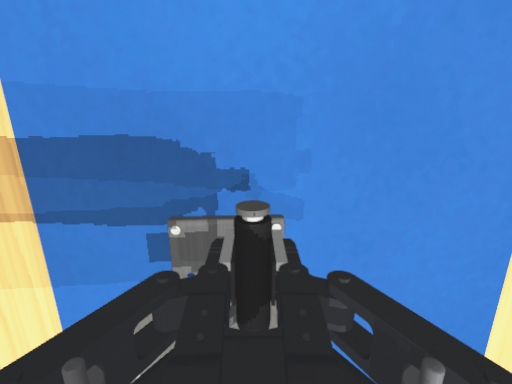

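```bash
cat > log.py <<'E'
from cell import *
from h import *
import json,sys
s=get_state();R=Ro.from_quat(s["ee_rot"]).as_matrix();g=s["position"]-.0187*R[:,2]
q=np.load('q.npy');dx,dz=g[0]-q[0]-.0003,g[2]-.135;th=np.arctan2(dx,dz)
F=s["wrist_force"];Ft=F[0]*np.cos(th)-F[2]*np.sin(th);Fr=F[0]*np.sin(th)+F[2]*np.cos(th)
rec=dict(t=s["time"],g=g.tolist(),th=th,F=F.tolist(),T=s["wrist_torque"].tolist(),tau=s["tau"].tolist(),q=s["joints"].tolist(),v=s["qvel"].tolist(),tag=sys.argv[1:])
open("log.jsonl","a").write(json.dumps(rec)+"\n")
n=np.degrees(th)
print(f"t{s['time']:.2f} th {n:.1f} r {np.hypot(dx,dz):.4f} y {g[1]:.4f} Ft {Ft:.2f} Fr {Fr:.2f} Fy {F[1]:.2f} w {s['gripper_width']:.4f} tilt {R[0,2]:.3f} {R[1,2]:.3f} jaw {np.degrees(np.arctan2(R[1,1],R[0,1])):.1f}")
E
python3 log.py rest
```

```text
t13.55 th 32.6 r 0.0471 y 0.0555 Ft 1.91 Fr -0.63 Fy -0.28 w 0.0165 tilt 0.037 0.017 jaw -0.8
```

Emit:
apply_moves([
  [0,0.25,0.17,0,-1],
  [0,0.24,0.18,0,-1],
  [0,0.23,0.19,0,-1],
  [0,0.22,0.2,0,-1],
])

```text
time: 14.05
position: [0.5869, 0.0557, 0.1485]
ee_rot: [0.712, 0.702, 0.019, 0.007]
wrist_force: [-1.3, 0.4, 0.9]
gripper_width: 0.0166
```

```bash
python3 log.py +
```

```text
t14.05 th 47.5 r 0.0477 y 0.0554 Ft -1.53 Fr -0.36 Fy 0.38 w 0.0166 tilt 0.036 0.017 jaw -0.8
```

Emit:
apply_moves([
  [0,0.2,0.23,0,-1],
  [0,0.18,0.24,0,-1],
  [0,0.16,0.25,0,-1],
  [0,0.15,0.26,0,-1],
])

```text
time: 14.55
position: [0.5948, 0.0557, 0.1383]
ee_rot: [0.712, 0.702, 0.019, 0.007]
wrist_force: [-1.0, -0.5, 1.7]
gripper_width: 0.0165
```

```bash
python3 log.py +
```

```text
t14.55 th 62.9 r 0.0484 y 0.0554 Ft -1.97 Fr -0.15 Fy -0.53 w 0.0165 tilt 0.036 0.017 jaw -0.8
```

Emit:
apply_moves([
  [0,0.13,0.27,0,-1],
  [0,0.11,0.28,0,-1],
  [0,0.09,0.29,0,-1],
  [0,0.07,0.29,0,-1],
])

```text
time: 15.05
position: [0.5997, 0.0557, 0.1266]
ee_rot: [0.712, 0.702, 0.019, 0.007]
wrist_force: [-1.4, 0.1, 2.7]
gripper_width: 0.0163
```

```bash
python3 log.py +
```

```text
t15.05 th 77.9 r 0.0490 y 0.0554 Ft -2.89 Fr -0.77 Fy 0.08 w 0.0163 tilt 0.036 0.017 jaw -0.8
```

Emit:
apply_moves([
  [0,0.05,0.3,0,-1],
  [0,0.03,0.3,0,-1],
  [0,0.01,0.3,0,-1],
  [0,-0.01,0.3,0,-1],
])

```text
time: 15.55
position: [0.6014, 0.0557, 0.1142]
ee_rot: [0.712, 0.702, 0.019, 0.007]
wrist_force: [-1.7, -0.3, 4.5]
gripper_width: 0.0166
```

```bash
python3 log.py +
```

```text
t15.55 th 92.5 r 0.0496 y 0.0554 Ft -4.45 Fr -1.86 Fy -0.27 w 0.0166 tilt 0.037 0.016 jaw -0.8
```

Emit:
apply_moves([
  [0,-0.02,0.3,0,-1],
  [0,-0.04,0.3,0,-1],
  [0,-0.06,0.29,0,-1],
  [0,-0.08,0.29,0,-1],
])

```text
time: 16.05
position: [0.5998, 0.0557, 0.1018]
ee_rot: [0.712, 0.702, 0.019, 0.007]
wrist_force: [-2.6, -0.7, 5.8]
gripper_width: 0.0167
```

```bash
python3 log.py +
```

```text
t16.05 th 106.9 r 0.0501 y 0.0554 Ft -4.79 Fr -4.12 Fy -0.72 w 0.0167 tilt 0.037 0.016 jaw -0.8
```

Emit:
apply_moves([
  [0,-0.1,0.28,0,-1],
  [0,-0.12,0.27,0,-1],
  [0,-0.14,0.27,0,-1],
  [0,-0.16,0.26,0,-1],
])

```text
time: 16.55
position: [0.5955, 0.0558, 0.0912]
ee_rot: [0.712, 0.702, 0.02, 0.008]
wrist_force: [-2.1, -1.4, 8.7]
gripper_width: 0.0164
```

```bash
python3 log.py +
```

```text
t16.55 th 119.9 r 0.0504 y 0.0554 Ft -6.44 Fr -6.17 Fy -1.39 w 0.0164 tilt 0.039 0.017 jaw -0.8
```

Emit:
apply_moves([
  [0,-0.17,0.25,0,-1],
  [0,-0.19,0.23,0,-1],
  [0,-0.2,0.22,0,-1],
  [0,-0.21,0.21,0,-1],
])

```text
time: 17.05
position: [0.5906, 0.0558, 0.0837]
ee_rot: [0.712, 0.702, 0.022, 0.01]
wrist_force: [-0.9, -1.1, 10.4]
gripper_width: 0.0164
```

```bash
python3 log.py +
```

```text
t17.05 th 130.1 r 0.0506 y 0.0554 Ft -7.36 Fr -7.44 Fy -1.15 w 0.0164 tilt 0.045 0.018 jaw -0.8
```

```bash
python3 - <<'E'
import json,numpy as np
from scipy.optimize import least_squares
L=[json.loads(l) for l in open('log.jsonl')];P=np.array([[l['g'][0],l['g'][2]] for l in L])
for R in (.048,None):
    f=lambda c:np.hypot(P[:,0]-c[0],P[:,1]-c[1])-(R or c[2])
    r=least_squares(f,[.551,.135,.048][:2 if R else 3]);print(r.x,np.round(r.fun*1e3,2))
E
```

```text
[0.55268274 0.13288746] [ 0.05  0.01 -0.02 -0.03 -0.02  0.01  0.01  0.04]
[0.55249352 0.13285479 0.04816512] [ 0.01 -0.   -0.01 -0.01  0.    0.02 -0.01 -0.  ]
```

```bash
sed -i "s/dx,dz=.*/dx,dz=g[0]-.5526,g[2]-.1329;th=np.arctan2(dx,dz)/" log.py; cat > fit.py <<'E'
import json,numpy as np
from scipy.optimize import least_squares
L=[json.loads(l) for l in open('log.jsonl')]
P=np.array([[l['g'][0],l['g'][2]] for l in L])
c=least_squares(lambda c:np.hypot(P[:,0]-c[0],P[:,1]-c[1])-.048,[.5526,.1329]).x;print("c",c)
D=P-c;th=np.arctan2(D[:,0],D[:,1]);F=np.array([l['F'] for l in L])
Ft=F[:,0]*np.cos(th)-F[:,2]*np.sin(th);Fr=F[:,0]*np.sin(th)+F[:,2]*np.cos(th)
tg=np.array([l['tag'][0] for l in L])
print(np.c_[np.degrees(th).round(1),Ft.round(2),Fr.round(2)].tolist())
# load on tool: -Ft*.048 = sgn*fr + G*sin(th-th0), plug is up at th=th0-?; plug torque resisting = G*sin(psi)
m=tg!='rest';sg=np.where(tg=='+',1,-1)[m]
if m.sum()>4:
    A=np.c_[sg,np.cos(th[m]),np.sin(th[m])];y=-Ft[m]*.048
    k=least_squares(lambda k:A@k-y,[.26,0,0],loss='soft_l1',f_scale=.03)
    fr,a,b=k.x;G=np.hypot(a,b)
    # resist=G*sin(phi), phi=plug angle from straight down in + sense = th+d ; G sin(th+d)=G cos d sin th+G sin d cos th
    d=np.arctan2(a,b);print("fr",fr,"G",G,"handle th for plug down deg",np.degrees(-d)%360,"res N",np.round(k.fun/.048,1), "1sigma deg",np.degrees(np.sqrt(np.linalg.inv(A.T@A)[1,1])*k.fun.std()/G))
E
python3 fit.py
```

```text
c [0.55268274 0.13288746]
[[29.6, 1.88, -0.73], [44.4, -1.55, -0.28], [59.8, -1.98, -0.04], [75.0, -2.93, -0.63], [90.1, -4.53, -1.67], [105.0, -4.92, -3.96], [118.7, -6.57, -6.03], [129.4, -7.45, -7.35]]
fr 0.29888084081649624 G 0.23982017926478777 handle th for plug down deg 115.49735607198528 res N [-0.1  0.1  0.1 -0.4  0.4 -0.1 -0. ] 1sigma deg 2.1984248009188256
```

Emit:
apply_moves([
  [0,-0.2,0.23,0,-1],
  [0,-0.21,0.21,0,-1],
  [0,-0.23,0.2,0,-1],
  [0,-0.24,0.18,0,-1],
])

```text
time: 17.55
position: [0.5859, 0.0558, 0.0785]
ee_rot: [0.712, 0.702, 0.026, 0.012]
wrist_force: [0.3, -1.5, 9.7]
gripper_width: 0.0163
```

```bash
python3 log.py +
```

```text
t17.55 th 137.9 r 0.0481 y 0.0555 Ft -6.77 Fr -7.01 Fy -1.46 w 0.0163 tilt 0.054 0.019 jaw -0.9
```

Emit:
apply_moves([
  [0,-0.25,0.17,0,-1],
  [0,-0.26,0.15,0,-1],
  [0,-0.27,0.14,0,-1],
  [0,-0.28,0.12,0,-1],
])

```text
time: 18.05
position: [0.5834, 0.0558, 0.0764]
ee_rot: [0.712, 0.701, 0.033, 0.018]
wrist_force: [8.0, -2.1, 2.8]
gripper_width: 0.0166
```

```bash
python3 log.py +
```

```text
t18.05 th 142.2 r 0.0480 y 0.0555 Ft -8.00 Fr 2.72 Fy -2.08 w 0.0166 tilt 0.072 0.020 jaw -0.9
```

```bash
cat >> log.py <<'E'
print("j",np.round(s["joints"],2))
def sug(sign,ds,n):
    t=th;o=[]
    for i in range(n):
        tm=t+sign*ds/.048/2;d=R.T@(sign*ds*np.array([np.cos(tm),0,-np.sin(tm)]))*100;o.append(np.round(d,2).tolist());t+=sign*ds/.048
    print(sign,o)
sug(1,.0042,6);sug(-1,.0042,6)
E
python3 log.py rest
```

```text
t18.05 th 142.2 r 0.0480 y 0.0555 Ft -8.00 Fr 2.72 Fy -2.08 w 0.0166 tilt 0.072 0.020 jaw -0.9
j [-0.77  0.4   0.73  1.84 -0.34  0.95  0.09]
1 [[-0.01, -0.36, 0.22], [-0.01, -0.38, 0.19], [-0.01, -0.39, 0.15], [-0.01, -0.4, 0.12], [-0.01, -0.41, 0.08], [-0.01, -0.42, 0.04]]
-1 [[0.01, 0.34, -0.25], [0.01, 0.32, -0.28], [0.01, 0.29, -0.3], [0.01, 0.26, -0.33], [0.01, 0.23, -0.35], [0.01, 0.2, -0.37]]
```

Emit:
apply_moves([
  [0,0.34,-0.25,0,-1],
  [0,0.32,-0.28,0,-1],
  [0,0.29,-0.3,0,-1],
])

```text
time: 18.42
position: [0.5903, 0.0558, 0.0831]
ee_rot: [0.712, 0.702, 0.03, 0.017]
wrist_force: [1.2, -0.3, -6.3]
gripper_width: 0.0166
```

```bash
python3 log.py -
```

```text
t18.43 th 130.5 r 0.0479 y 0.0554 Ft 4.02 Fr 5.02 Fy -0.29 w 0.0166 tilt 0.067 0.019 jaw -0.9
j [-0.76  0.41  0.73  1.81 -0.35  0.97  0.09]
1 [[-0.01, -0.31, 0.29], [-0.01, -0.33, 0.26], [-0.01, -0.35, 0.23], [-0.01, -0.37, 0.2], [-0.01, -0.39, 0.16], [-0.01, -0.4, 0.13]]
-1 [[0.01, 0.28, -0.31], [0.01, 0.25, -0.34], [0.01, 0.22, -0.36], [0.01, 0.19, -0.37], [0.01, 0.16, -0.39], [0.01, 0.12, -0.4]]
```

Emit:
apply_moves([
  [0,0.26,-0.33,0,-1],
  [0,0.23,-0.35,0,-1],
  [0,0.2,-0.37,0,-1],
])

```text
time: 18.8
position: [0.5975, 0.0557, 0.0943]
ee_rot: [0.712, 0.702, 0.031, 0.017]
wrist_force: [3.2, -0.8, -7.3]
gripper_width: 0.0165
```

```bash
python3 log.py -
```

```text
t18.80 th 114.5 r 0.0480 y 0.0554 Ft 5.32 Fr 5.90 Fy -0.77 w 0.0165 tilt 0.068 0.018 jaw -0.8
j [-0.76  0.41  0.73  1.78 -0.34  1.    0.09]
1 [[-0.01, -0.22, 0.36], [-0.01, -0.25, 0.34], [-0.01, -0.28, 0.32], [-0.01, -0.3, 0.29], [-0.01, -0.33, 0.26], [-0.01, -0.35, 0.23]]
-1 [[0.01, 0.18, -0.38], [0.01, 0.15, -0.39], [0.01, 0.11, -0.4], [0.01, 0.08, -0.41], [0.01, 0.04, -0.42], [0.01, 0.01, -0.42]]
```

Emit:
apply_moves([
  [0,0.18,-0.38,0,-1],
  [0,0.15,-0.39,0,-1],
  [0,0.11,-0.4,0,-1],
])

```text
time: 19.18
position: [0.6014, 0.0557, 0.1073]
ee_rot: [0.711, 0.702, 0.031, 0.017]
wrist_force: [2.7, 0.5, -7.4]
gripper_width: 0.0163
```

```bash
python3 log.py -
```

```text
t19.18 th 98.3 r 0.0480 y 0.0554 Ft 6.94 Fr 3.78 Fy 0.54 w 0.0163 tilt 0.068 0.019 jaw -0.8
j [-0.76  0.41  0.74  1.76 -0.33  1.02  0.08]
1 [[-0.01, -0.11, 0.41], [-0.01, -0.14, 0.4], [-0.01, -0.18, 0.38], [-0.01, -0.21, 0.36], [-0.01, -0.24, 0.35], [-0.01, -0.27, 0.32]]
-1 [[0.01, 0.07, -0.41], [0.01, 0.03, -0.42], [0.01, -0.0, -0.42], [0.01, -0.04, -0.42], [0.01, -0.08, -0.41], [0.01, -0.11, -0.4]]
```

Emit:
apply_moves([
  [0,0.08,-0.41,0,-1],
  [0,0.04,-0.42,0,-1],
  [0,0.01,-0.42,0,-1],
])

```text
time: 19.55
position: [0.6016, 0.0557, 0.1207]
ee_rot: [0.711, 0.702, 0.031, 0.017]
wrist_force: [1.6, 1.3, -7.1]
gripper_width: 0.0173
```

```bash
python3 log.py -
```

```text
t19.55 th 82.4 r 0.0481 y 0.0553 Ft 7.24 Fr 0.67 Fy 1.33 w 0.0173 tilt 0.067 0.019 jaw -0.8
j [-0.77  0.39  0.75  1.75 -0.32  1.05  0.07]
1 [[-0.01, 0.01, 0.42], [-0.01, -0.03, 0.42], [-0.01, -0.06, 0.42], [-0.01, -0.1, 0.41], [-0.01, -0.14, 0.4], [-0.01, -0.17, 0.38]]
-1 [[0.01, -0.05, -0.42], [0.01, -0.08, -0.41], [0.01, -0.12, -0.4], [0.01, -0.15, -0.39], [0.0, -0.19, -0.38], [0.0, -0.22, -0.36]]
```

Emit:
apply_moves([
  [0,-0.05,-0.42,0,-1],
  [0,-0.08,-0.41,0,-1],
  [0,-0.12,-0.4,0,-1],
])

```text
time: 19.92
position: [0.598, 0.0557, 0.1336]
ee_rot: [0.711, 0.702, 0.031, 0.017]
wrist_force: [2.7, 0.2, -8.2]
gripper_width: 0.0162
```

```bash
python3 log.py -
```

```text
t19.93 th 66.4 r 0.0482 y 0.0554 Ft 8.61 Fr -0.83 Fy 0.20 w 0.0162 tilt 0.067 0.019 jaw -0.8
j [-0.78  0.37  0.76  1.75 -0.3   1.07  0.06]
1 [[-0.01, 0.12, 0.4], [-0.01, 0.09, 0.41], [-0.01, 0.05, 0.42], [-0.01, 0.02, 0.42], [-0.01, -0.02, 0.42], [-0.01, -0.06, 0.42]]
-1 [[0.01, -0.16, -0.39], [0.0, -0.19, -0.37], [0.0, -0.22, -0.35], [0.0, -0.25, -0.33], [0.0, -0.28, -0.31], [0.0, -0.31, -0.28]]
```

Emit:
apply_moves([
  [0,-0.16,-0.39,0,-1],
  [0,-0.19,-0.38,0,-1],
  [0,-0.22,-0.36,0,-1],
])

```text
time: 20.3
position: [0.591, 0.0557, 0.145]
ee_rot: [0.711, 0.702, 0.031, 0.017]
wrist_force: [2.4, 1.1, -9.6]
gripper_width: 0.0165
```

```bash
python3 log.py -
```

```text
t20.30 th 50.3 r 0.0482 y 0.0554 Ft 8.89 Fr -4.24 Fy 1.12 w 0.0165 tilt 0.067 0.020 jaw -0.8
j [-0.8   0.34  0.77  1.75 -0.28  1.09  0.04]
1 [[-0.0, 0.23, 0.35], [-0.0, 0.2, 0.37], [-0.01, 0.17, 0.39], [-0.01, 0.13, 0.4], [-0.01, 0.1, 0.41], [-0.01, 0.06, 0.42]]
-1 [[0.0, -0.26, -0.33], [0.0, -0.29, -0.31], [0.0, -0.31, -0.28], [0.0, -0.34, -0.25], [-0.0, -0.36, -0.22], [-0.0, -0.38, -0.19]]
```

Emit:
apply_moves([
  [0,-0.25,-0.34,0,-1],
  [0,-0.28,-0.31,0,-1],
  [0,-0.31,-0.28,0,-1],
])

```text
time: 20.68
position: [0.5811, 0.0558, 0.154]
ee_rot: [0.711, 0.702, 0.031, 0.016]
wrist_force: [4.6, 2.3, -10.9]
gripper_width: 0.0165
```

```bash
python3 log.py -; python3 fit.py
```

```text
t20.68 th 34.4 r 0.0482 y 0.0554 Ft 9.97 Fr -6.38 Fy 2.32 w 0.0165 tilt 0.067 0.020 jaw -0.8
j [-0.82  0.3   0.77  1.77 -0.25  1.1   0.02]
1 [[-0.0, 0.32, 0.27], [-0.0, 0.29, 0.3], [-0.0, 0.27, 0.33], [-0.0, 0.24, 0.35], [-0.0, 0.2, 0.37], [-0.01, 0.17, 0.38]]
-1 [[0.0, -0.34, -0.25], [-0.0, -0.36, -0.21], [-0.0, -0.38, -0.18], [-0.0, -0.39, -0.15], [-0.0, -0.4, -0.11], [-0.0, -0.41, -0.08]]
c [0.55269364 0.13298323]
[[29.7, 1.88, -0.73], [44.4, -1.55, -0.28], [59.9, -1.98, -0.04], [75.1, -2.93, -0.63], [90.2, -4.52, -1.68], [105.1, -4.92, -3.97], [118.8, -6.56, -6.04], [129.5, -7.44, -7.36], [138.1, -6.75, -7.02], [142.3, -8.01, 2.7], [142.3, -8.01, 2.7], [130.7, 4.01, 5.03], [114.7, 5.31, 5.92], [98.4, 6.93, 3.79], [82.4, 7.24, 0.68], [66.4, 8.61, -0.82], [50.3, 8.89, -4.24], [34.4, 9.97, -6.38]]
fr 0.26694015967530915 G 0.2093038802681537 handle th for plug down deg 110.01598003956535 res N [ 0.   0.2  0.1 -0.4  0.3 -0.3 -0.4  0.9 -0.1 -0.   0.1  0.5 -0.3  0.
 -0.4  0.2] 1sigma deg 2.230965958464514
```

Emit:
apply_moves([
  [0,-0.34,-0.25,0,-1],
  [0,-0.36,-0.21,0,-1],
  [0,-0.38,-0.18,0,-1],
])

```text
time: 21.05
position: [0.5694, 0.0559, 0.16]
ee_rot: [0.711, 0.702, 0.031, 0.017]
wrist_force: [5.4, 2.2, -13.3]
gripper_width: 0.0167
```

```bash
python3 log.py -
```

```text
t21.05 th 18.8 r 0.0483 y 0.0555 Ft 9.41 Fr -10.83 Fy 2.18 w 0.0167 tilt 0.068 0.020 jaw -0.8
j [-0.84  0.26  0.78  1.79 -0.22  1.1  -0.  ]
1 [[0.0, 0.38, 0.18], [0.0, 0.36, 0.21], [0.0, 0.34, 0.24], [-0.0, 0.32, 0.27], [-0.0, 0.3, 0.3], [-0.0, 0.27, 0.32]]
-1 [[-0.0, -0.39, -0.14], [-0.0, -0.41, -0.11], [-0.0, -0.41, -0.07], [-0.01, -0.42, -0.04], [-0.01, -0.42, -0.0], [-0.01, -0.42, 0.04]]
```

Emit:
apply_moves([
  [0,-0.39,-0.15,0,-1],
  [0,-0.4,-0.11,0,-1],
  [0,-0.41,-0.08,0,-1],
  [0,-0.42,-0.04,0,-1],
])

```text
time: 21.55
position: [0.5532, 0.056, 0.1626]
ee_rot: [0.711, 0.702, 0.032, 0.018]
wrist_force: [9.6, 2.3, -16.2]
gripper_width: 0.017
```

```bash
python3 log.py -; python3 fit.py
```

```text
t21.55 th -0.9 r 0.0484 y 0.0556 Ft 9.37 Fr -16.38 Fy 2.32 w 0.0170 tilt 0.071 0.019 jaw -0.8
j [-0.88  0.21  0.79  1.84 -0.18  1.09 -0.04]
1 [[0.01, 0.42, 0.04], [0.0, 0.41, 0.08], [0.0, 0.4, 0.11], [0.0, 0.39, 0.15], [0.0, 0.38, 0.18], [0.0, 0.36, 0.21]]
-1 [[-0.01, -0.42, -0.0], [-0.01, -0.42, 0.03], [-0.01, -0.41, 0.07], [-0.01, -0.41, 0.1], [-0.01, -0.4, 0.14], [-0.01, -0.38, 0.17]]
c [0.55269885 0.13303799]
[[29.7, 1.88, -0.73], [44.5, -1.55, -0.28], [59.9, -1.98, -0.04], [75.2, -2.93, -0.64], [90.2, -4.52, -1.69], [105.2, -4.91, -3.98], [118.9, -6.56, -6.05], [129.6, -7.44, -7.37], [138.1, -6.75, -7.03], [142.4, -8.01, 2.69], [142.4, -8.01, 2.69], [130.7, 4.0, 5.03], [114.7, 5.3, 5.92], [98.5, 6.93, 3.8], [82.5, 7.24, 0.69], [66.5, 8.61, -0.81], [50.4, 8.9, -4.23], [34.4, 9.97, -6.38], [18.7, 9.4, -10.83], [-1.0, 9.34, -16.4]]
fr 0.2653757202390774 G 0.2037315818199371 handle th for plug down deg 110.44912209010462 res N [ 0.1  0.3  0.2 -0.5  0.2 -0.4 -0.5  0.8 -0.2 -0.1  0.1  0.5 -0.3  0.1
 -0.3  0.3 -0.4 -0.1] 1sigma deg 1.9858117758607412
```

Emit:
apply_moves([
  [0,0.42,0.05,0,-1],
  [0,0.41,0.08,0,-1],
  [0,0.4,0.11,0,-1],
  [0,0.39,0.15,0,-1],
  [0,0.38,0.18,0,-1],
  [0,0.36,0.21,0,-1],
  [0,0.34,0.24,0,-1],
  [0,0.32,0.27,0,-1],
])

```text
time: 22.55
position: [0.5844, 0.0558, 0.1515]
ee_rot: [0.711, 0.702, 0.031, 0.016]
wrist_force: [-3.7, 2.4, -2.8]
gripper_width: 0.0164
```

```bash
python3 log.py +
```

```text
t22.55 th 39.3 r 0.0482 y 0.0554 Ft -1.11 Fr -4.47 Fy 2.40 w 0.0164 tilt 0.067 0.020 jaw -0.8
j [-0.81  0.31  0.77  1.76 -0.26  1.09  0.03]
1 [[-0.0, 0.29, 0.3], [-0.0, 0.27, 0.32], [-0.0, 0.24, 0.35], [-0.0, 0.21, 0.37], [-0.01, 0.17, 0.38], [-0.01, 0.14, 0.4]]
-1 [[0.0, -0.32, -0.27], [0.0, -0.34, -0.24], [-0.0, -0.36, -0.21], [-0.0, -0.38, -0.18], [-0.0, -0.39, -0.15], [-0.0, -0.4, -0.11]]
```

Emit:
apply_moves([
  [0,0.29,0.3,0,-1],
  [0,0.27,0.32,0,-1],
  [0,0.24,0.35,0,-1],
  [0,0.21,0.37,0,-1],
  [0,0.17,0.38,0,-1],
  [0,0.14,0.4,0,-1],
  [0,0.11,0.41,0,-1],
  [0,0.07,0.42,0,-1],
])

```text
time: 23.55
position: [0.6015, 0.0557, 0.1216]
ee_rot: [0.711, 0.702, 0.03, 0.015]
wrist_force: [-6.9, 1.7, 1.9]
gripper_width: 0.0164
```

```bash
python3 log.py +
```

```text
t23.55 th 81.2 r 0.0482 y 0.0553 Ft -2.92 Fr -6.48 Fy 1.74 w 0.0164 tilt 0.064 0.020 jaw -0.8
j [-0.77  0.39  0.75  1.75 -0.32  1.06  0.07]
1 [[-0.01, 0.02, 0.42], [-0.01, -0.02, 0.42], [-0.01, -0.05, 0.42], [-0.01, -0.09, 0.41], [-0.01, -0.13, 0.4], [-0.01, -0.16, 0.39]]
-1 [[0.01, -0.06, -0.42], [0.01, -0.09, -0.41], [0.01, -0.13, -0.4], [0.01, -0.16, -0.39], [0.0, -0.2, -0.37], [0.0, -0.23, -0.35]]
```

Emit:
apply_moves([
  [0,0.02,0.42,0,-1],
  [0,-0.02,0.42,0,-1],
  [0,-0.05,0.42,0,-1],
  [0,-0.09,0.41,0,-1],
  [0,-0.13,0.4,0,-1],
  [0,-0.16,0.39,0,-1],
])

```text
time: 24.3
position: [0.5994, 0.0558, 0.0986]
ee_rot: [0.711, 0.702, 0.03, 0.014]
wrist_force: [-8.7, 1.3, 9.2]
gripper_width: 0.0164
```

```bash
python3 log.py +;python3 fit.py
```

```text
t24.30 th 108.9 r 0.0482 y 0.0554 Ft -5.90 Fr -11.25 Fy 1.27 w 0.0164 tilt 0.063 0.022 jaw -0.8
j [-0.76  0.42  0.73  1.77 -0.35  1.01  0.09]
1 [[-0.01, -0.18, 0.38], [-0.01, -0.21, 0.36], [-0.01, -0.24, 0.34], [-0.01, -0.27, 0.32], [-0.01, -0.3, 0.3], [-0.01, -0.32, 0.27]]
-1 [[0.01, 0.14, -0.39], [0.01, 0.11, -0.41], [0.01, 0.07, -0.41], [0.01, 0.04, -0.42], [0.01, -0.0, -0.42], [0.01, -0.04, -0.42]]
c [0.55271974 0.13303674]
[[29.7, 1.88, -0.73], [44.4, -1.55, -0.28], [59.9, -1.98, -0.04], [75.2, -2.93, -0.64], [90.2, -4.52, -1.69], [105.2, -4.91, -3.98], [118.9, -6.55, -6.05], [129.6, -7.43, -7.37], [138.1, -6.74, -7.03], [142.4, -8.01, 2.69], [142.4, -8.01, 2.69], [130.7, 4.0, 5.03], [114.7, 5.3, 5.92], [98.5, 6.93, 3.8], [82.5, 7.24, 0.69], [66.5, 8.61, -0.82], [50.4, 8.9, -4.24], [34.4, 9.97, -6.38], [18.7, 9.4, -10.84], [-1.0, 9.33, -16.41], [39.3, -1.11, -4.47], [81.3, -2.9, -6.49], [109.1, -5.86, -11.27]]
fr 0.26362951414389285 G 0.20816860704123766 handle th for plug down deg 110.25762145836472 res N [-0.   0.2  0.1 -0.5  0.2 -0.4 -0.5  0.8 -0.2  0.   0.1  0.5 -0.3  0.1
 -0.3  0.3 -0.4 -0.2  0.3  0.5 -0.5] 1sigma deg 1.870622015201616
```

Emit:
apply_moves([
  [0,-0.03,0.06,0,-1],
  [0,0,0,0,-1],
  [0,0,0,0,-1],
  [0,0,0,0,-1],
  [0,0,0,0,-1],
  [0,0,0,0,-1],
])

```text
time: 25.05
position: [0.5992, 0.0558, 0.0983]
ee_rot: [0.711, 0.702, 0.03, 0.014]
wrist_force: [-6.6, 0.8, -0.2]
gripper_width: 0.0166
```

```bash
python3 log.py rest; python3 - <<'E'
from cell import *
import cv2
print(get_state()["qvel"].round(4))
for n in("scene","top"):
  im=snapshot(n)[:,:,::-1]
  im=cv2.resize(im[140:240,190:330] if n=="scene" else im[140:290,200:400],None,fx=4,fy=4,interpolation=2)
  cv2.imwrite(f"pics/8{n}.png",im)
E
sleep 0; python3 log.py rest
```

```text
t25.05 th 109.3 r 0.0482 y 0.0554 Ft 2.34 Fr -6.22 Fy 0.77 w 0.0166 tilt 0.062 0.023 jaw -0.8
j [-0.75  0.42  0.73  1.77 -0.35  1.01  0.09]
1 [[-0.01, -0.18, 0.38], [-0.01, -0.21, 0.36], [-0.01, -0.24, 0.34], [-0.01, -0.27, 0.32], [-0.01, -0.3, 0.29], [-0.01, -0.32, 0.27]]
-1 [[0.01, 0.15, -0.39], [0.01, 0.11, -0.4], [0.01, 0.08, -0.41], [0.01, 0.04, -0.42], [0.01, 0.0, -0.42], [0.01, -0.03, -0.42]]
[ 0.0008 -0.0008 -0.0011 -0.0029 -0.0004  0.004   0.001 ]
t25.15 th 109.3 r 0.0482 y 0.0553 Ft 2.54 Fr -4.86 Fy 1.87 w 0.0165 tilt 0.062 0.023 jaw -0.8
j [-0.75  0.42  0.73  1.77 -0.35  1.01  0.09]
1 [[-0.01, -0.18, 0.38], [-0.01, -0.21, 0.36], [-0.01, -0.24, 0.34], [-0.01, -0.27, 0.32], [-0.01, -0.3, 0.29], [-0.01, -0.32, 0.27]]
-1 [[0.01, 0.15, -0.39], [0.01, 0.11, -0.4], [0.01, 0.08, -0.41], [0.01, 0.04, -0.42], [0.01, 0.0, -0.42], [0.01, -0.03, -0.42]]
```

View pics/8scene.png

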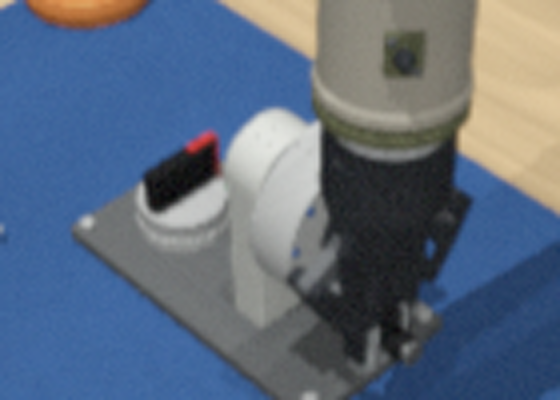

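View pics/8top.png

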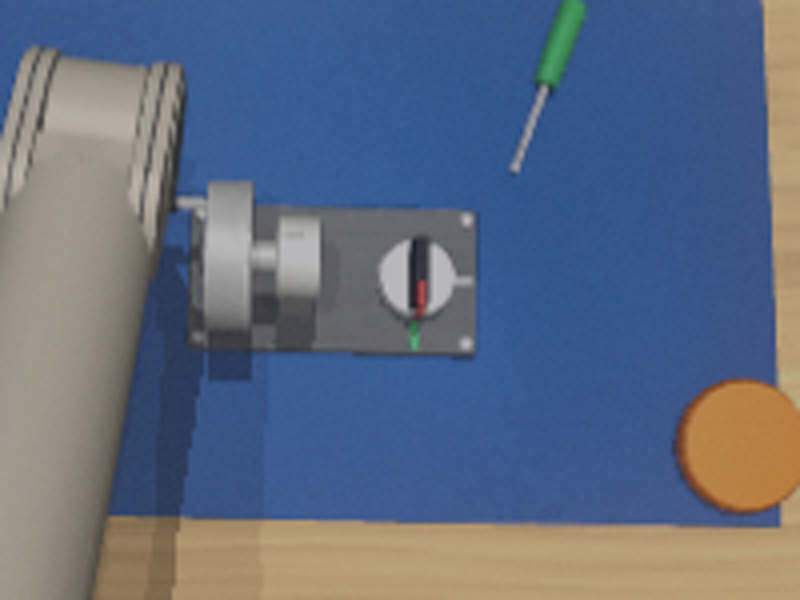

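```bash
python3 -c "
from cell import *
print(job_done())"
```

```text
the job is handed in; nothing more can be done
None
```

I turned the lock ring to the green mark, found the rotor's heavy side, brought it straight down, and handed in at about 25 s while still gripping the handle. `job_done` gave no verdict.

- **Lock ring:** I turned it clockwise by about 59°. The wrist picture taken right after put the wing within about 0.03 rad of the jig's -x axis. The last top picture still shows the red pointer on the green mark.
- **Heavy side:** I did not turn the rotor a full circle. I swept the handle from 30° to 142°, back to -1°, then forward to 109°. The effort rose to about 10 N around 20–35° on the backward sweep, then levelled off. Fitting both directions gave 0.26 N m of drag and 0.21 N m of plug pull, both matching the stated values. The fit puts the heavy side straight down at a handle angle of 110.3° ± 2°.
- **Final position:** The handle rests at 109.3°, about 1° off the fit, against the 17° allowed. Joint speeds were at most 0.004 rad/s, and the gripper holds the handle 16.5 mm apart with 50 N set.
- **Bystanders:** The top picture shows the screwdriver and wafer box where they started. The bottle was outside the last cropped picture, so I did not re-check it, but the arm did not go near it after its first move.

**Disagreements:**
- The camera fit of the axle was about 2 mm off the circle the handle actually followed, so I used that circle.
- The arm gave way under load near 140°. The tool ended up tilted about 0.06 rad, which did no harm.

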